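Dispense one brass medal blank and slide it into the V-stop

TASK

Press the dispenser's red plunger fully home once so that a single brass blank slides out of the magazine, and let the plunger spring back out. Then, with the gripper's fingertips on the blank's edge, push the blank across the plate into the V-stop until it rests against both faces of the V, and leave it there. The blank is only pushed, never picked up, no second blank may come out, and the things standing around stay where they are.

Things in the scene. Friction and masses are not known exactly. Their poses are not given: they have to be found in the camera images.
- feeder: blank dispenser, screwed to the bench; only its plunger moves. Origin: on the bench, straight below the magazine's centre; +x = push and exit direction, z up. Base plate 8 mm thick, x -115 to 105 mm, y -50 to 150 mm. The plunger's bearing behind the magazine rises 50 mm above the bench and reaches x = -115 mm. A rail 7 mm above the plate crosses its end at x = 97 to 101 mm
- magazine_top (a point): centre of the open top of the magazine, 52 mm above the bench, over the dispenser's origin. The magazine is a blue box 44 x 46 mm with a clear front gate; it holds five stacked brass blanks. The lowest leaves through a low slot on the dispenser's +x side
- plunger (a joint): plunger travel along the dispenser's +x (m): 0 = out, at rest; 0.048 = fully home. Spring return: 2 N at first, 7 N fully home, and 1 N more per 50 mm/s, then a hard stop; comes out by itself. Fully home it has pushed the lowest blank out, its centre about 46 mm in +x of the magazine's centre (more if pushed fast). On return the stack drops 5 mm: a second press would eject a second blank
- plunger_face (a point): centre of the outer flat face of the red button on the plunger rod: an upright disc 32 mm wide, 12 mm thick, centre 34 mm above the bench. The face looks along the dispenser's -x, 177 mm behind its origin at rest, moves with the plunger and is pressed level along +x. Pressed home it is still 14 mm clear of the bearing
- blank_0: the lowest blank in the magazine, the one that is dispensed: a flat brass disc 32 mm across, 5 mm thick, about 34 g; origin at the centre of its underside, z up. It slides easily on the plate
- vstop: dark steel V-stop clamped on the plate beside the exit: two walls 40 mm long, 8 thick, 9 high, meeting at 90 degrees; behind them a tail with a brass screw 15 mm high. Origin: on the plate's top, 8 mm above the bench, where a seated blank's centre is. The V opens to its own -x; a blank is pushed in along +x. Corner at x = 23 mm, walls end at x = -5 mm, y = +-28 to 33 mm
- vstop_seat (a point): the point on the plate's top under the centre of a blank seated against both faces of the V (same point and axes as the V-stop's origin). A seated blank stands clear of the walls on the open side, so its rear edge, 16 mm from this point, can be reached
- blank_1: the second blank of the stack in the magazine, same as blank_0; stays in the magazine (moves down 5 mm when one is dispensed); origin at the centre of its underside
- blank_2: the third blank of the stack in the magazine, same as blank_0; stays in the magazine (moves down 5 mm when one is dispensed); origin at the centre of its underside
- blank_3: the fourth blank of the stack in the magazine, same as blank_0; stays in the magazine (moves down 5 mm when one is dispensed); origin at the centre of its underside
- blank_4: the top blank of the stack in the magazine, same as blank_0; stays in the magazine (moves down 5 mm when one is dispensed); origin at the centre of its underside
- jar: bystander, loose: a screw-top glass jar with a yellow cap (58 mm wide, 75 high); origin at the centre of its underside
- doming_punch: bystander, loose: a small steel doming punch standing upright (20 mm wide, 66 high); origin at the centre of its underside
- felt_wheel: bystander, loose: a felt polishing wheel lying on the bench with its thin mandrel sticking up (26 mm wide, 46 high); origin at the centre of its underside
- burner: bystander, loose: a glass spirit burner with a steel collar and brass wick holder (72 mm wide, 76 high); origin at the centre of its underside
- bowl: bystander, loose: a white ceramic bowl (80 mm wide, 34 high); origin at the centre of its underside
- burnisher: bystander, loose: a burnisher lying flat: wooden pear handle and short steel blade (120 mm long, 22 high; origin near the ferrule, blade to its own +x)
- finger_ring: bystander, loose: a plain gold ring (23 mm wide, 7 high) lying on the dispenser's base plate, to the side of the magazine; origin 8 mm above the bench

How it is judged (in metres and radians):
On the way, in this order (a step that is already met when the one before it is completed fails the run):
1. the plunger is pressed fully home (within 4 mm) and the lowest blank is out of the magazine (value of joint plunger above 0.044 m and x of blank_0 in the frame of feeder above 0.036 m), for 0.05 s.
2. the plunger has sprung back out (within 4 mm) (value of joint plunger below 0.004 m), for 0.2 s.
At the end, for the whole second after the job is handed in: The dispensed blank lies flat and at rest on the plate in the V-stop, its centre within 4 mm of the fully seated position; the plunger is back out (within 4 mm of rest); the other four blanks are still in the magazine; no bystander has moved by more than 15 mm (horizontal distance between blank_0 and vstop_seat below 0.004 m and z of blank_0 in the frame of vstop_seat below 0.002 m and angle between blank_0's own z axis and vertical below 0.1 rad and linear speed of blank_0 below 0.01 m/s and value of joint plunger below 0.004 m and distance of each of blank_1, blank_2, blank_3, blank_4, jar, doming_punch, felt_wheel, burner, bowl, burnisher, finger_ring from where it was at the start of the episode below 0.015 m); the robot touches nothing.
It fails at once if a second blank leaves the magazine, or blanks are taken out of it (distance of any of blank_1, blank_2, blank_3, blank_4 from where it was at the start of the episode above 0.015 m).
It fails at once if the blank is lifted off the plate or turned up on edge (z of blank_0 in the frame of feeder above 0.014 m or angle between blank_0's own z axis and vertical above 0.35 rad).
It fails at once if the blank is pushed off the plate (z of blank_0 in the frame of feeder below 0.005 m).
It fails at once if a bystander is shifted by more than 15 mm or lifted (distance of any of jar, doming_punch, felt_wheel, burner, bowl, burnisher, finger_ring from where it was at the start of the episode above 0.015 m).
It also fails if it takes over 45 s, if anything falls off the work surface, if the arm or the gripper's body presses on something with over 40 N, if the wrist force passes 120 N, or if a joint passes its speed limit or range.

ROBOT

A 6-joint arm with a two-finger parallel gripper is mounted at the origin on the work surface. World frame = base frame: x ahead of the robot, y to its left, z up, the work surface at z = 0. Lengths are in m, angles in degrees, forces in N, time in s.
With the tool pointing down it reaches from about 0.35 to 0.875 m from the base axis. Payload 4.2 kg.
Tool frame: the origin (TCP) lies midway between the tips of the shut fingers; the grasp point (between the pads) lies 19 mm behind it (r.pinch_z is the distance from the TCP to the grasp point, in m); z points along the fingers, y is the line along which they close (so a half turn about z gives the same grasp; the last joint's range is limited). The gripper opens to 87 mm and grips with 3 to 60 N. Pads are 19 mm wide; open, the fingers measure 117 mm over their backs; the gripper's body (75 mm by 190 mm) begins 51 mm behind the grasp point.
Start: joints at [-51.475, 22.042, 0.453, 0, -68.411, -14.817], TCP at [0.251, -0.572, 0.223] pointing down, gripper open.
Joint ranges: [-179.83, 179.83], [-69.29, 118.12], [-61.27, 80.66], [-181.25, 117.63], [-171.15, -9.14], [-177.46, 177.46]. Speed limits (degrees/s): [159.86, 159.86, 180, 180, 180, 180].

INTERFACE

Orientations are given as a 3x3 rotation matrix whose columns are the frame's x, y, z axes.
In Python, from station import r, imaging, models gives the robot as it stands. The module is installed in compiled form; this text tells all that it offers.
- The arm moves only by the tool apply_moves, never from a script. Its argument "moves" is a list of rows, each a list of 2 entries, a list of its own where there are three numbers: the shift along the tool's x, y, z in m, then the turn about the tool's z in degrees. A call has 1 to 5 rows; each row shifts and turns the commanded pose from where the row before left it, along the tool's axes as they then stand; what a row does not reach is not made up. A row lasts 1/12 s, in which the tool goes at most 41.7 mm and 7.16 degrees, less where a joint would pass 70% of its speed; a pose out of reach is approached as far as the arm can. A call is refused whole if a number of a shift passes 0.0417 or a number of a turn 7.16, either way. A call with a gripper value outside its range is refused whole. "hand" is the finger opening in m, from 0 to 0.087, set as the call begins (left out, the last holds). The fingers move at their own pace and stop on an object; the grip force is fixed at half the most. Time passes only in rows, so rows that do not move let the fingers close. It gives the time, the measured TCP pose, the force, the opening and the grip force at its end, in the units of the state.
- r.sense(): the state, without advancing time (a new reading comes with each control period).
- imaging.capture(name): name is "scene" or "top"; returns a dict with "frame" (480x640x3 uint8, blue, green, red), "intrinsics" (3x3 intrinsics, pixels), "dist" ([k1, k2, p1, p2, k3] as OpenCV has them; the pictures are not rectified), "eye" and "orientation" of the camera in the world. Camera axes: x right, y down, z forward; pixel columns grow to the right and rows downward; lengths in m; the calibration is good to about 2 mm. A picture is of the moment at which its call begins. There is no depth.
- r.finish_job(): hands the job in; it is judged then, once.
Trained networks look in a picture, given as the dict that the camera call returned (one of the last four; its "shot" number tells which), for a name from the list of things; names that differ only in an ending like _2 or _b are one class to them, and where a whole thing is asked for, a point or a joint stands for the part that bears it (a point fixed in the world has none). Each returns a list of dicts, best first, with "confidence" (0 to 1); they miss things now and then, are a little off and sometimes report something else, mostly with a low value. They report only what shows in the picture. A call takes as long as a camera call.
- models.cut_out(picture, target): "region" (480x640 bool, what is visible of it) and "extent" ([left, top, width, height] as shares, 0 to 1, of the picture: columns of its width, rows of its height, round what is visible of it).
- models.place_of(picture, target): "at" ([column, row] as shares, 0 to 1, of the picture: columns of its width, rows of its height: a listed point, or the origin of a listed thing).
The state is a dict: "time_s": time; "joints": joint angles; "joint_velocities": joint speeds; "effort": joint torques, N m; "tcp_pos": TCP position; "ee_rot": TCP orientation; "wrist_force": force on the tool from outside, world axes, zero at the start; "moment": the same for the moment, N m; "gripper_width": opening from 0.0 (shut) to 1.0 (fully open); "gripper_force": force on a finger pad.
Only numpy, scipy, OpenCV 4.12 (cv2) and the standard library are available. Lean on these libraries where they do the work, as an engineer would, in place of code of your own. Each camera call takes 0.05 s, during which the arm holds its last target. There are 200 camera calls.

## Working session

There is one attempt and no reset: what is moved stays moved. The work goes in short steps, Python scripts to look and compute and a tool call to move; the robot and the scene stay as the last step left them, time stands still between calls to the robot, and variables do not carry over. Pictures are saved under pics/ and viewed, at most 10 in all, crops included, and the job is handed in when it is done.

Besides the shell and the picture viewer there is one more tool, called by a JSON object that holds its "op" and its "data". apply_moves: Moves the arm, as the interface text tells. Its arguments: {"type":"object","properties":{"moves":{"type":"array"},"hand":{"type":"number"}},"required":["moves"]}

```bash
mkdir -p pics
cat > h.py <<'E'
import numpy as np, cv2
from station import r, imaging, models
def ray(p,uv):
    n=cv2.undistortPoints(np.array([[uv]],float),np.array(p["intrinsics"],float),np.array(p["dist"],float))[0,0]
    d=np.array(p["orientation"])@np.array([n[0],n[1],1.0]); return np.array(p["eye"],float),d/np.linalg.norm(d)
def onz(p,uv,z):
    e,d=ray(p,uv); return e+d*(z-e[2])/d[2]
def tri(rs):
    A=sum(np.eye(3)-np.outer(d,d) for e,d in rs); b=sum((np.eye(3)-np.outer(d,d))@e for e,d in rs)
    return np.linalg.solve(A,b)
def proj(p,X):
    R=np.array(p["orientation"]).T; t=-R@np.array(p["eye"])
    return cv2.projectPoints(np.array(X,float).reshape(-1,3),cv2.Rodrigues(R)[0],t,np.array(p["intrinsics"],float),np.array(p["dist"],float))[0][:,0]
E
python3 - <<'E'
from h import *
P={n:imaging.capture(n) for n in("scene","top")}
for n,p in P.items():
    cv2.imwrite(f"pics/{n}0.png",p["frame"]); print(n,np.round(p["eye"],3),np.round(p["orientation"],2).tolist(),p["intrinsics"][0])
H=dict(magazine_top=.052,plunger_face=.034,vstop_seat=.008,feeder=0,vstop=.008,jar=0,doming_punch=0,felt_wheel=0,burner=0,bowl=0,burnisher=.01,finger_ring=.008)
for t,z in H.items():
    rs=[]
    for n,p in P.items():
        q=models.place_of(p,t)
        if q:
            uv=np.array(q[0]["at"])*[640,480]; rs.append(ray(p,uv)); print(t,n,round(q[0]["confidence"],2),uv.round(1),onz(p,uv,z).round(4))
    if len(rs)==2: print("   tri",tri(rs).round(4))
print(r.sense()["time_s"],np.round(r.sense()["ee_rot"],3).tolist())
E
```

```text
scene [1.037 0.179 0.596] [[-0.27, 0.72, -0.64], [0.96, 0.2, -0.18], [-0.0, -0.67, -0.74]] [478.20369556   0.         321.33964625]
top [0.511 0.028 0.859] [[0.01, -1.0, 0.07], [-1.0, -0.01, 0.01], [-0.01, -0.07, -1.0]] [591.58922644   0.         311.96271675]
magazine_top scene 0.76 [329.4 243.7] [0.5706 0.0594 0.052 ]
magazine_top top 0.96 [297.3 237.4] [0.5676 0.0581 0.052 ]
   tri [0.5677 0.0584 0.0486]
plunger_face scene 0.86 [227.9 221.1] [ 0.5524 -0.1181  0.034 ]
plunger_face top 0.68 [428.1 252.2] [ 0.5508 -0.1237  0.034 ]
   tri [ 0.5501 -0.1221  0.0309]
vstop_seat scene 0.94 [373.  239.3] [0.5039 0.1166 0.008 ]
vstop_seat top 0.71 [263.1 285.8] [0.5004 0.1076 0.008 ]
   tri [0.4994 0.1121 0.0017]
feeder scene 0.91 [328.3 262.5] [0.5655 0.0568 0.    ]
feeder top 0.87 [297.3 238.4] [0.5697 0.06   0.    ]
   tri [0.5696 0.0588 0.0056]
vstop scene 0.74 [372.7 236.2] [0.4973 0.1147 0.008 ]
vstop top 0.81 [261.  287.5] [0.4979 0.1106 0.008 ]
   tri [0.4974 0.1127 0.0074]
jar scene 0.81 [252.2 314.5] [ 0.6914 -0.0252  0.    ]
jar top 0.97 [356.1 156.5] [ 0.6915 -0.0244  0.    ]
  
[... 298 characters left out ...]
0.    ]
   tri [0.6679 0.0329 0.001 ]
burner scene 0.87 [333.9 363.4] [0.735  0.1108 0.    ]
burner top 0.61 [268.5 122.9] [0.74   0.1053 0.    ]
   tri [0.738  0.1081 0.0042]
bowl scene 0.87 [248.7 190.8] [ 0.4402 -0.1301  0.    ]
bowl top 0.78 [427.1 330.2] [ 0.4404 -0.1285  0.    ]
   tri [ 0.4407 -0.129   0.0007]
burnisher scene 0.61 [451.2 275.3] [0.5466 0.2492 0.01  ]
burnisher top 0.88 [167.2 259.2] [0.5365 0.246  0.01  ]
   tri [ 0.5367  0.2499 -0.0022]
finger_ring scene 0.65 [250.  190.3] [ 0.4464 -0.1242  0.008 ]
finger_ring top 0.66 [337.9 324.4] [ 4.472e-01 -3.000e-04  8.000e-03]
   tri [ 0.4766 -0.047   0.0635]
1.3 [[-0.916, -0.402, -0.0], [-0.402, 0.916, 0.0], [0.0, 0.0, -1.0]]
```

View pics/scene0.png

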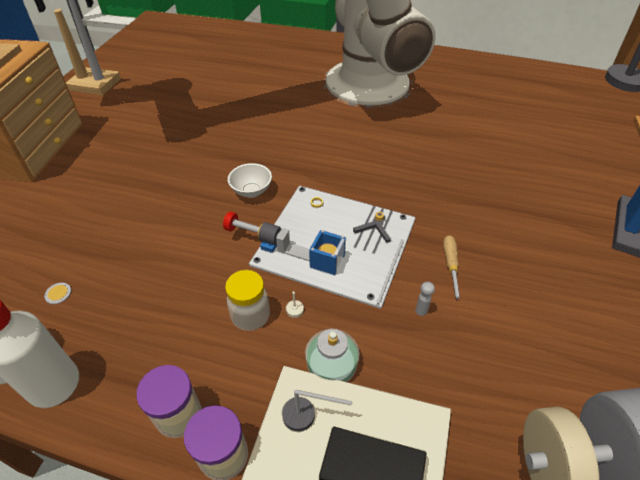

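View pics/top0.png

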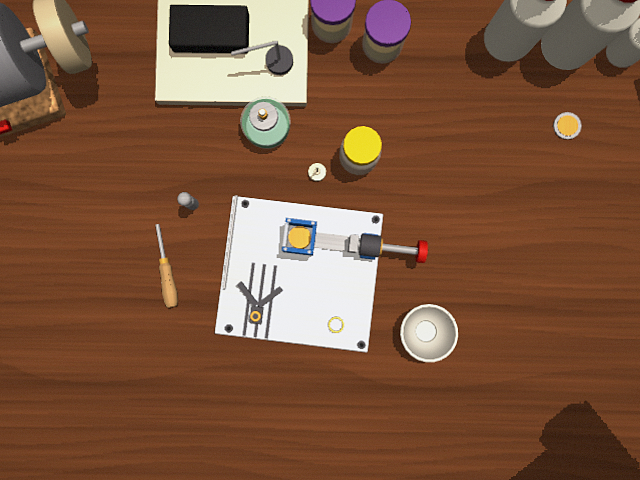

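The scene view shows the plunger (red, ~(230,221)), the magazine (~(328,250)) and the V-stop at (375,232). In the top view the plate corners are near (234,196), (382,213), (367,352) and (216,334). The V corner is near (258,303) and opens upward in the picture. The finger ring is at (336,324), so the scene network's ring report was wrong. Next I'll fit the plate and V more exactly.

Run:
```python
from h import *
P={n:imaging.capture(n) for n in("scene","top")}
F={}
for n,p in P.items():
    f=p["frame"]; hsv=cv2.cvtColor(f,cv2.COLOR_BGR2HSV)
    m=((hsv[...,1]<45)&(hsv[...,2]>140)).astype(np.uint8)
    if n=="top": m[:185]=0; m[365:]=0; m[:,:205]=0; m[:,395:]=0
    else: m[:182]=0; m[312:]=0; m[:,:245]=0; m[:,420:]=0
    k,l,s,c=cv2.connectedComponentsWithStats(m); i=1+np.argmax(s[1:,4])
    c=max(cv2.findContours((l==i).astype(np.uint8),0,1)[0],key=cv2.contourArea)
    W=np.array([onz(p,q,.008)[:2] for q in c[:,0].astype(float)])*1000
    (cx,cy),wh,a=cv2.minAreaRect(W.astype(np.float32)); b=cv2.boxPoints(((cx,cy),wh,a)); print(n,cx,cy,wh,a,b.round(1).tolist())
    e1=b[1]-b[0]; e2=b[2]-b[1]; L=e1 if np.linalg.norm(e1)>np.linalg.norm(e2) else e2
    L=L/np.linalg.norm(L); L=L*np.sign(L[1]); N=np.array([-L[1],L[0]])
    o=np.array([cx,cy])+5*L-50*N; print("  feeder origin",o.round(1),"yaw",np.degrees(np.arctan2(L[1],L[0])).round(2),"face",(o-177*L).round(1),"blank out",(o+46*L).round(1))
    F[n]=(o,L)
    for t in("plunger","vstop","magazine_top"):
        q=models.cut_out(p,t)
        if q: print("  ",t,round(q[0]["confidence"],2),(np.array(q[0]["extent"])*[640,480,640,480]).round(1))
p=P["top"]
cv2.imwrite("pics/v.png",cv2.resize(p["frame"][190:360,205:440],None,fx=3.4,fy=3.4,interpolation=2))
```

```text
scene 520.5775146484375 56.37025451660156 (220.13595581054688, 202.32737731933594) 83.92863464355469 [[408.29998779296875, -42.400001525878906], [609.5, -63.79999923706055], [632.7999877929688, 155.10000610351562], [431.6000061035156, 176.5]]
  feeder origin [570.8  56.1] yaw 83.93 face [ 552.1 -120. ] blank out [575.7 101.8]
   plunger 0.94 [224.2 212.7  86.8  49.4]
   vstop 0.83 [353.3 214.1  35.9  27.5]
   magazine_top 0.76 [226.6 187.2 187.1 122.1]
top 520.210205078125 56.3187370300293 (219.64500427246094, 200.7458038330078) 83.94258880615234 [[408.79998779296875, -42.29999923706055], [608.4000244140625, -63.5], [631.5999755859375, 154.89999389648438], [432.0, 176.10000610351562]]
  feeder origin [570.5  56. ] yaw 83.94 face [ 551.8 -120. ] blank out [575.3 101.8]
   plunger 0.95 [311.5 231.  117.   33.5]
   vstop 0.68 [237.6 281.1  46.2  39.5]
   magazine_top 0.78 [214.3 195.9 214.  157.3]
```

View pics/v.png

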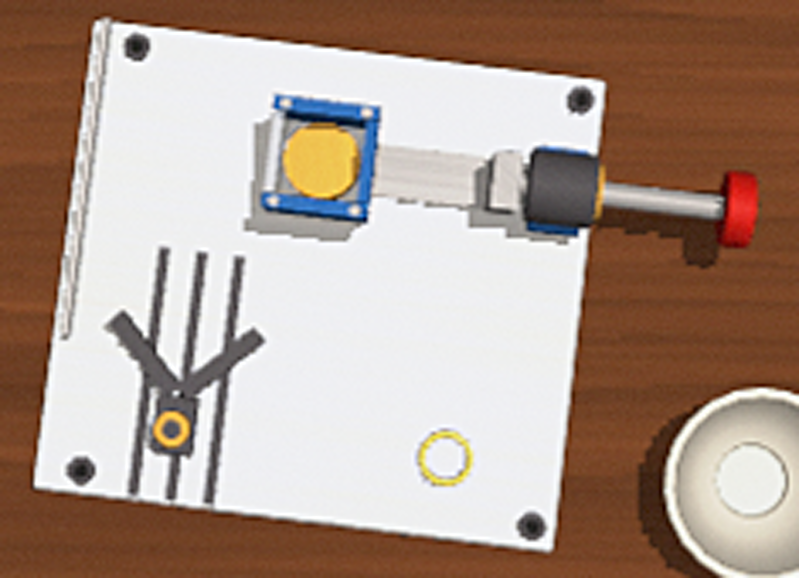

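The enlarged top view shows the V's inner wall edges running from about (127,313) and (257,331) to the corner near (182,384). The red face is on the right at x≈758, and the path from the exit slot to the V is free.

Run:
```python
from h import *
p=imaging.capture("top"); g=lambda c:onz(p,(np.array(c)+.5)/3.4-.5+[205,190],.017)[:2]*1000
c,a,b=g((182,384)),g((127,313)),g((257,331))
u=lambda v:v/np.linalg.norm(v)
print("corner",c,"lens",np.linalg.norm(a-c),np.linalg.norm(b-c),"angle",np.degrees(np.arccos(u(a-c)@u(b-c))))
ax=-u(u(a-c)+u(b-c)); s=c-23*ax
o=np.array([570.6,56]);y=np.radians(83.94);L=np.array([np.cos(y),np.sin(y)]);N=np.array([-L[1],L[0]])
print("axis",ax,"axis in feeder deg",np.degrees(np.arctan2(ax@N,ax@L)),"seat",s,"feeder",(s-o)@L,(s-o)@N)
s2=np.array([498.5,111.5]); print("net seat feeder",(s2-o)@L,(s2-o)@N)
st=r.sense(); R=np.array(st["ee_rot"]);t=np.array(st["tcp_pos"])*1000
print(t,"tcp in feeder",(t[:2]-o)@L,(t[:2]-o)@N,"tool y dir",np.degrees(np.arctan2(R[1,1],R[0,1])),st["time_s"],st["gripper_width"])
```

```text
corner [476.68534605 113.22247302] lens 37.52013884530097 38.142014726451016 angle 92.98573837872327
axis [-0.99154806  0.12973989] axis in feeder deg 88.60543828423093 seat [499.4909515  110.23845559] feeder 46.42839226269706 76.43762970411152
net seat feeder 47.57827240526892 77.55622473360877
[ 251.31344404 -572.21837867  222.53890191] tcp in feeder -658.4148632307242 251.18141649428358 tool y dir 113.70731799317747 1.75 1.0009787458351318
```

{"op": "apply_moves", "data": {"moves": [[[0,0,0.02],7.16],[[0,0,0.02],7.16],[[0,0,0.02],7.16],[[0,0,0.02],7.16],[[0,0,0.02],1.13]], "hand": 0}}

```text
time_s: 2.17
tcp_pos: [0.2513, -0.5722, 0.1218]
ee_rot: [[-0.994, 0.11, 0.0], [0.11, 0.994, -0.0], [-0.0, -0.0, -1.0]]
wrist_force: [0.0, -0.3, 0.0]
gripper_width: 0.705
gripper_force: 0.0
```

{"op": "apply_moves", "data": {"moves": [[[-0.018,0.032,0],0],[[-0.018,0.032,0],0],[[-0.018,0.032,0],0],[[-0.018,0.032,0],0],[[-0.018,0.032,0],0]]}}

```text
time_s: 2.58
tcp_pos: [0.3585, -0.4214, 0.1226]
ee_rot: [[-0.994, 0.106, 0.0], [0.106, 0.994, -0.0], [-0.0, -0.0, -1.0]]
wrist_force: [0.9, 1.1, -0.1]
gripper_width: 0.324
gripper_force: 0.0
```

{"op": "apply_moves", "data": {"moves": [[[-0.018,0.032,0],0],[[-0.018,0.032,0],0],[[-0.018,0.032,0],0],[[-0.018,0.032,0],0],[[-0.018,0.032,0],0]]}}

```text
time_s: 3.0
tcp_pos: [0.4651, -0.2714, 0.1229]
ee_rot: [[-0.994, 0.105, 0.001], [0.105, 0.994, -0.0], [-0.001, -0.0, -1.0]]
wrist_force: [0.1, -0.4, -0.8]
gripper_width: 0.02
gripper_force: 0.0
```

```bash
cat >> h.py <<'E'
O=np.array([570.6,56]);_y=np.radians(83.94);L=np.array([np.cos(_y),np.sin(_y)]);N=np.array([-L[1],L[0]])
def fe(w): w=np.array(w)[:2]*1000-O; return np.array([w@L,w@N])
def st():
    s=r.sense(); R=np.array(s["ee_rot"]); print("t",round(s["time_s"],2),"feeder xy",fe(s["tcp_pos"]).round(1),"z",round(s["tcp_pos"][2]*1000,1),"yaw",np.degrees(np.arctan2(R[1,1],R[0,1])).round(2),"F",np.round(s["wrist_force"],1),"w",round(s["gripper_width"],3))
E
python3 -c "from h import *; st()"
```

```text
t 3.0 feeder xy [-336.8   70.4] z 122.9 yaw 83.95 F [ 0.1 -0.4 -0.8] w 0.02
```

{"op": "apply_moves", "data": {"moves": [[[-0.0178,0.0316,0],0],[[-0.0178,0.0316,0],0],[[-0.0178,0.0316,0],0],[[-0.0178,0.0316,0],0],[[0,0,0.01],0]]}}

```text
time_s: 3.42
tcp_pos: [0.5539, -0.1509, 0.1147]
ee_rot: [[-0.995, 0.099, 0.008], [0.099, 0.995, -0.001], [-0.008, -0.0, -1.0]]
wrist_force: [0.1, 0.2, 0.7]
gripper_width: 0.007
gripper_force: 0.0
```

{"op": "apply_moves", "data": {"moves": [[[0,0,0.029],0],[[0,0,0.029],0],[[0,0,0.029],0],[[0,0,0],0],[[0,0,0],0]]}}

```text
time_s: 3.83
tcp_pos: [0.5473, -0.1551, 0.0246]
ee_rot: [[-0.994, 0.105, -0.004], [0.105, 0.994, -0.0], [0.004, -0.001, -1.0]]
wrist_force: [1.0, -0.9, -0.1]
gripper_width: 0.002
gripper_force: 0.0
```

Run:
```python
from h import *
st(); p=imaging.capture("scene"); cv2.imwrite("pics/s1.png",cv2.resize(p["frame"][90:290,150:420],None,fx=2.9,fy=2.9,interpolation=2))
```

```text
t 3.83 feeder xy [-212.4    0.8] z 24.6 yaw 83.95 F [ 1.  -0.9 -0.1] w 0.002
```

View pics/s1.png

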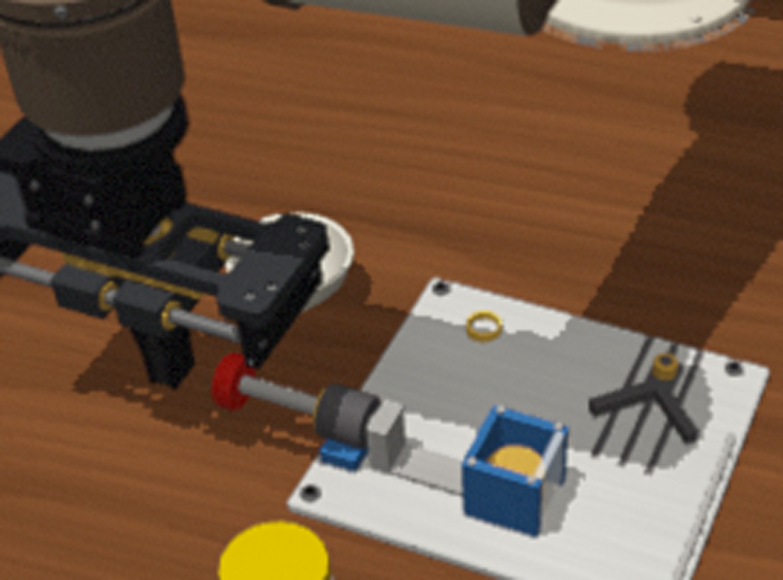

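The shut fingers stand right behind the red button (crop (165,370) against the button at (230,382)), and the gripper's body is clear above the rod. I'll press now.

{"op": "apply_moves", "data": {"moves": [[[-0.0005,0.005,0],0],[[0,0.005,0],0],[[0,0.005,0],0],[[0,0.005,0],0],[[0,0.005,0],0]]}}

```text
time_s: 4.3
tcp_pos: [0.5518, -0.1294, 0.0264]
ee_rot: [[-0.994, 0.105, 0.002], [0.105, 0.994, 0.0], [-0.002, 0.0, -1.0]]
wrist_force: [-0.1, -1.0, 0.6]
gripper_width: 0.005
gripper_force: 0.4
```

```bash
python3 -c "from h import *; st()"
```

```text
t 4.3 feeder xy [-186.3   -0.9] z 26.4 yaw 83.96 F [-0.1 -1.   0.6] w 0.005
```

{"op": "apply_moves", "data": {"moves": [[[0,0.005,0],0],[[0,0.005,0],0],[[0,0.005,0],0],[[0,0.005,0],0],[[0,0.005,0],0]]}}

```text
time_s: 4.72
tcp_pos: [0.5544, -0.1055, 0.0262]
ee_rot: [[-0.994, 0.105, 0.001], [0.105, 0.994, -0.001], [-0.001, -0.001, -1.0]]
wrist_force: [-0.4, -7.1, 4.1]
gripper_width: 0.003
gripper_force: 3.4
```

{"op": "apply_moves", "data": {"moves": [[[0,0.004,0],0],[[0,0.004,0],0],[[0,0.004,0],0],[[0,0.003,0],0],[[0,0,0],0]]}}

```text
time_s: 5.13
tcp_pos: [0.556, -0.0905, 0.0261]
ee_rot: [[-0.994, 0.105, 0.0], [0.105, 0.994, -0.001], [-0.001, -0.001, -1.0]]
wrist_force: [-0.6, -4.9, 4.0]
gripper_width: 0.005
gripper_force: 3.1
```

Run:
```python
from h import *
st(); p=imaging.capture("scene"); cv2.imwrite("pics/s2.png",cv2.resize(p["frame"][90:290,190:460],None,fx=2.9,fy=2.9,interpolation=2))
```

```text
t 5.13 feeder xy [-147.2   -0.9] z 26.1 yaw 83.98 F [-0.6 -4.9  4. ] w 0.005
```

View pics/s2.png

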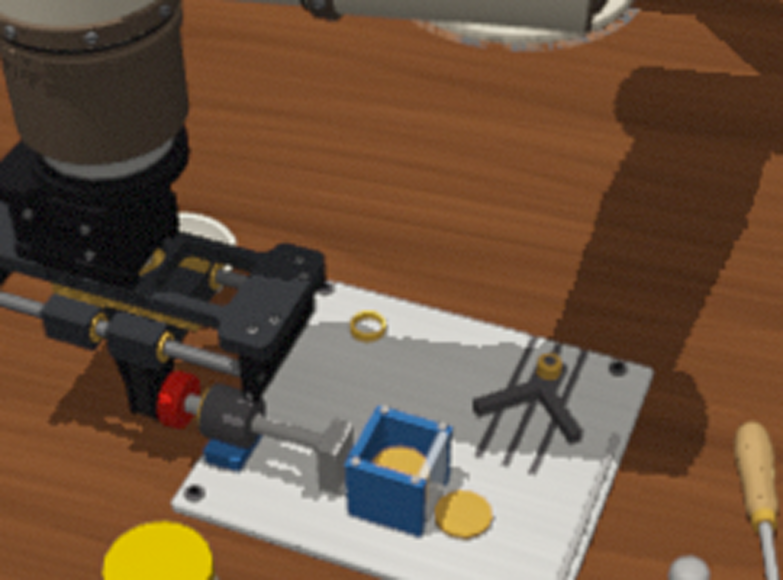

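The button is nearly home and the blank shows at crop (464,513), mostly out of the gate. I'll go on in small steps until the hard stop.

{"op": "apply_moves", "data": {"moves": [[[0,0.002,0],0],[[0,0.002,0],0],[[0,0.002,0],0],[[0,0,0],0]]}}

```text
time_s: 5.52
tcp_pos: [0.5565, -0.0849, 0.0262]
ee_rot: [[-0.994, 0.105, 0.0], [0.105, 0.994, -0.001], [-0.001, -0.001, -1.0]]
wrist_force: [-0.4, -6.7, 3.7]
gripper_width: -0.001
gripper_force: 3.4
```

```bash
python3 -c "from h import *; st()"
```

```text
t 5.52 feeder xy [-141.6   -0.9] z 26.2 yaw 83.96 F [-0.4 -6.7  3.7] w -0.001
```

{"op": "apply_moves", "data": {"moves": [[[0,0.002,0],0],[[0,0.002,0],0],[[0,0,0],0]]}}

```text
time_s: 5.77
tcp_pos: [0.5569, -0.0812, 0.0262]
ee_rot: [[-0.994, 0.105, 0.0], [0.105, 0.994, -0.002], [-0.0, -0.002, -1.0]]
wrist_force: [0.5, -8.0, 3.3]
gripper_width: 0.005
gripper_force: 4.0
```

Run:
```python
from h import *
st()
p=imaging.capture("top"); q=models.place_of(p,"blank_0")
for k in q: print(k["confidence"],fe(onz(p,np.array(k["at"])*[640,480],.008)))
```

```text
t 5.77 feeder xy [-137.9   -0.9] z 26.2 yaw 83.97 F [ 0.5 -8.   3.3] w 0.005
```

{"op": "apply_moves", "data": {"moves": [[[0,0.0015,0],0],[[0,0.0015,0],0],[[0,0,0],0]]}}

```text
time_s: 6.12
tcp_pos: [0.5568, -0.0808, 0.0262]
ee_rot: [[-0.994, 0.105, -0.001], [0.105, 0.994, -0.005], [0.001, -0.005, -1.0]]
wrist_force: [0.7, -19.4, 3.1]
gripper_width: 0.004
gripper_force: 9.4
```

Run:
```python
from h import *
st()
p=imaging.capture("top"); cv2.imwrite("pics/t3.png",cv2.resize(p["frame"][190:360,205:440],None,fx=3.4,fy=3.4,interpolation=2))
for t in("blank_0","plunger_face"):
  for k in models.place_of(p,t): print(t,k["confidence"],fe(onz(p,np.array(k["at"])*[640,480],.008)))
```

```text
t 6.12 feeder xy [-137.5   -0.7] z 26.2 yaw 83.98 F [  0.7 -19.4   3.1] w 0.004
```

View pics/t3.png

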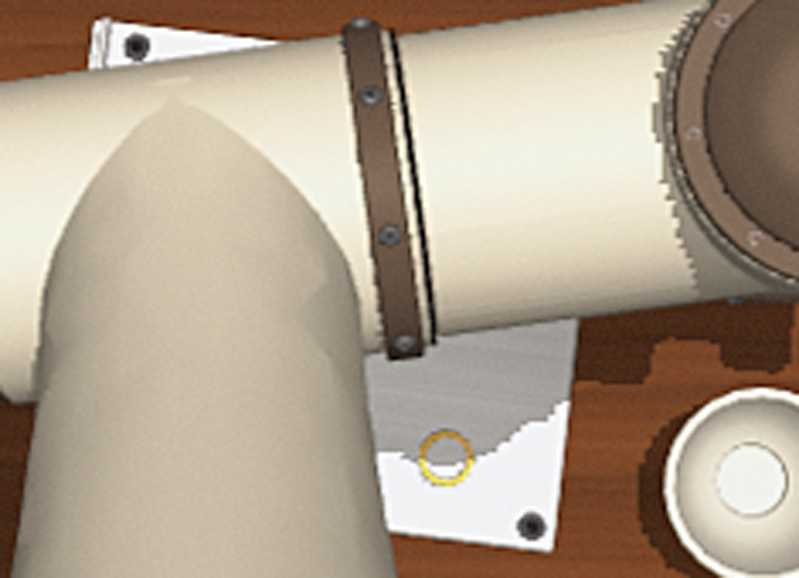

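The wrist force jumped to 19 N, so the plunger is fully home. The top view is blocked by the arm. I'll retract and rise.

{"op": "apply_moves", "data": {"moves": [[[0,-0.014,0],0],[[0,-0.014,0],0],[[0,-0.014,0],0],[[0,-0.014,0],0],[[0,-0.014,0],0]]}}

```text
time_s: 6.68
tcp_pos: [0.5494, -0.1469, 0.0253]
ee_rot: [[-0.994, 0.106, -0.0], [0.106, 0.994, 0.001], [0.0, 0.001, -1.0]]
wrist_force: [-0.0, -0.7, 0.9]
gripper_width: 0.004
gripper_force: 0.0
```

{"op": "apply_moves", "data": {"moves": [[[0,-0.005,0.0],0],[[0,0,-0.03],0],[[0,0,-0.03],0],[[0,0,-0.03],0],[[0,0,0],0]], "hand": 0.008}}

```text
time_s: 7.1
tcp_pos: [0.5532, -0.1517, 0.1218]
ee_rot: [[-0.995, 0.104, 0.012], [0.104, 0.995, -0.001], [-0.012, -0.0, -1.0]]
wrist_force: [0.8, 0.3, 0.9]
gripper_width: 0.088
gripper_force: 0.0
```

Run:
```python
from h import *
st()
p=imaging.capture("scene"); cv2.imwrite("pics/s4.png",cv2.resize(p["frame"][170:320,210:430],None,fx=3.6,fy=3.6,interpolation=2))
for t,z in(("blank_0",.008),("plunger_face",.034)):
  for k in models.place_of(p,t): uv=np.array(k["at"])*[640,480]; print(t,round(k["confidence"],2),uv,fe(onz(p,uv,z)).round(1))
for k in models.cut_out(p,"blank_0"):
  m=k["region"].astype(np.uint8); mo=cv2.moments(m,True); uv=(mo["m10"]/mo["m00"],mo["m01"]/mo["m00"]); print(round(k["confidence"],2),uv,mo["m00"],fe(onz(p,uv,.0125)).round(1))
```

```text
t 7.1 feeder xy [-208.4   -4.7] z 121.8 yaw 84.03 F [0.8 0.3 0.9] w 0.088
blank_0 0.67 [324.416 256.992] [-7.4  7.4]
blank_0 0.59 [355.712 271.392] [48.8 -1.8]
blank_0 0.38 [422.912 308.784] [163.5 -31.3]
plunger_face 0.73 [224.704 219.696] [-181.6    0.6]
0.83 (355.2114695340502, 269.06451612903226) 279.0 [47.5 -1.2]
```

View pics/s4.png

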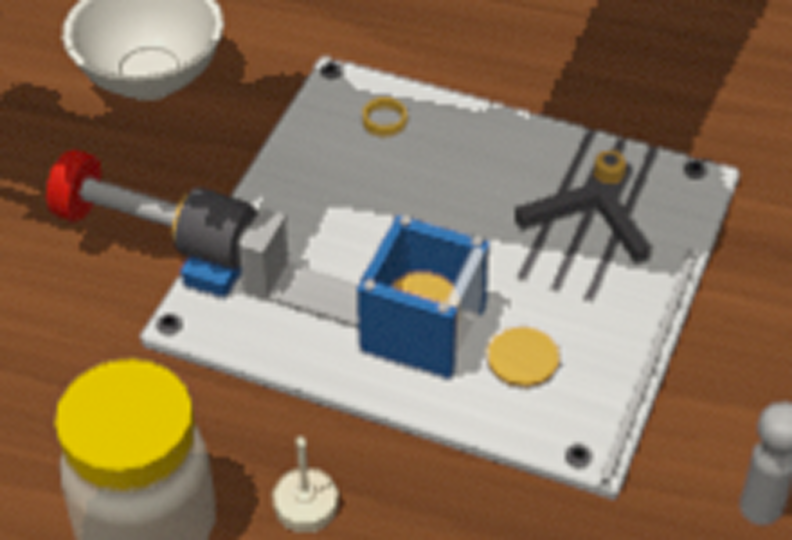

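The blank is out and free at crop (523,355), about feeder (47.5, -1). The plunger is back out, and the V at (600,190) is empty. Now I'll move behind the blank.

{"op": "apply_moves", "data": {"moves": [[[-0.006,0.036,0],0],[[-0.006,0.036,0],0],[[-0.006,0.036,0],0],[[-0.006,0.036,0],0],[[-0.006,0.036,0],0]]}}

```text
time_s: 7.72
tcp_pos: [0.5971, 0.0256, 0.1137]
ee_rot: [[-0.994, 0.106, -0.003], [0.106, 0.994, -0.001], [0.003, -0.001, -1.0]]
wrist_force: [-0.1, -0.4, 0.0]
gripper_width: 0.093
gripper_force: 0.0
```

{"op": "apply_moves", "data": {"moves": [[[-0.006,0.036,0],0],[[-0.006,0.036,0],0],[[0,0,0],0],[[0,0,0],0]]}}

```text
time_s: 8.05
tcp_pos: [0.6167, 0.0961, 0.1133]
ee_rot: [[-0.995, 0.103, -0.003], [0.103, 0.995, -0.001], [0.003, -0.001, -1.0]]
wrist_force: [-0.0, -1.1, 0.1]
gripper_width: 0.091
gripper_force: 0.0
```

```bash
python3 -c "from h import *; st()"
```

```text
t 8.05 feeder xy [ 44.8 -41.6] z 113.3 yaw 84.11 F [-0.  -1.1  0.1] w 0.091
```

{"op": "apply_moves", "data": {"moves": [[[-0.001,0.0025,0.03],0],[[0,0,0.03],0],[[0,0,0.03],0],[[0,0,0.006],0],[[0,0,0],0]]}}

```text
time_s: 8.47
tcp_pos: [0.6162, 0.0946, 0.0165]
ee_rot: [[-0.994, 0.107, -0.007], [0.107, 0.994, -0.003], [0.007, -0.004, -1.0]]
wrist_force: [0.7, -0.3, -0.4]
gripper_width: 0.09
gripper_force: 0.0
```

```bash
python3 -c "from h import *; st()"
```

```text
t 8.47 feeder xy [ 43.2 -41.3] z 16.5 yaw 83.85 F [ 0.7 -0.3 -0.4] w 0.09
```

{"op": "apply_moves", "data": {"moves": [[[0,0.001,0.002],0],[[0,0,0],0],[[0,0,0],0]]}}

```text
time_s: 8.72
tcp_pos: [0.62, 0.0979, 0.0195]
ee_rot: [[-0.994, 0.106, 0.003], [0.106, 0.994, 0.001], [-0.003, 0.001, -1.0]]
wrist_force: [-0.2, -0.1, 0.2]
gripper_width: 0.091
gripper_force: 0.0
```

```bash
python3 -c "from h import *; st()"
```

```text
t 8.72 feeder xy [ 46.8 -44.7] z 19.5 yaw 83.94 F [-0.2 -0.1  0.2] w 0.091
```

{"op": "apply_moves", "data": {"moves": [[[0,0,0.004],0],[[0,0,0],0],[[0,0,0],0],[[0,0,0],0]]}}

```text
time_s: 9.05
tcp_pos: [0.6189, 0.0977, 0.0139]
ee_rot: [[-0.994, 0.105, 0.0], [0.105, 0.994, 0.0], [-0.0, 0.0, -1.0]]
wrist_force: [0.7, -0.2, 0.6]
gripper_width: 0.091
gripper_force: 0.0
```

```bash
python3 -c "from h import *; st()"
```

```text
t 9.05 feeder xy [ 46.5 -43.6] z 13.9 yaw 83.94 F [ 0.7 -0.2  0.6] w 0.091
```

{"op": "apply_moves", "data": {"moves": [[[0,0.0005,0.0015],0],[[0,0,0.0015],0],[[0,0,0.0005],0],[[0,0,0],0]]}}

```text
time_s: 9.38
tcp_pos: [0.6187, 0.0981, 0.0097]
ee_rot: [[-0.994, 0.106, -0.001], [0.106, 0.994, -0.0], [0.001, -0.0, -1.0]]
wrist_force: [-0.3, 1.0, -0.1]
gripper_width: 0.09
gripper_force: 0.0
```

{"op": "apply_moves", "data": {"moves": [[[0.004,0,0],0],[[0.004,0,0],0],[[0.004,0,0],0],[[0.004,0,0],0],[[0.004,0,0],0]]}}

```text
time_s: 9.8
tcp_pos: [0.5984, 0.1003, 0.0101]
ee_rot: [[-0.994, 0.106, -0.0], [0.106, 0.994, 0.0], [0.0, 0.0, -1.0]]
wrist_force: [-0.0, 0.4, 0.5]
gripper_width: 0.094
gripper_force: 0.0
```

```bash
python3 -c "from h import *; st()"
```

```text
t 9.8 feeder xy [ 47. -23.] z 10.1 yaw 83.94 F [-0.   0.4  0.5] w 0.094
```

{"op": "apply_moves", "data": {"moves": [[[0.004,0,0],0],[[0.004,0,0],0],[[0.004,0,0],0],[[0.004,0,0],0],[[0.004,0,0],0]]}}

```text
time_s: 10.22
tcp_pos: [0.5787, 0.1024, 0.0101]
ee_rot: [[-0.994, 0.106, 0.0], [0.106, 0.994, 0.0], [-0.0, 0.0, -1.0]]
wrist_force: [-0.4, 0.6, -0.2]
gripper_width: 0.094
gripper_force: 0.0
```

{"op": "apply_moves", "data": {"moves": [[[0.004,0,0],0],[[0.004,0,0],0],[[0.004,0,0],0],[[0.004,0,0],0],[[0.003,0,0],0]]}}

```text
time_s: 10.63
tcp_pos: [0.5596, 0.1044, 0.01]
ee_rot: [[-0.994, 0.106, -0.0], [0.106, 0.994, -0.0], [0.0, -0.0, -1.0]]
wrist_force: [-0.5, 0.8, 0.3]
gripper_width: 0.094
gripper_force: 0.0
```

Run:
```python
from h import *
st()
p=imaging.capture("scene"); cv2.imwrite("pics/s5.png",cv2.resize(p["frame"][130:300,250:470],None,fx=3.5,fy=3.5,interpolation=2))
for k in models.cut_out(p,"blank_0"):
  m=k["region"].astype(np.uint8); mo=cv2.moments(m,True); uv=(mo["m10"]/mo["m00"],mo["m01"]/mo["m00"]); print(round(k["confidence"],2),uv,mo["m00"],fe(onz(p,uv,.0125)).round(1))
```

```text
t 10.63 feeder xy [46.9 16. ] z 10.0 yaw 83.94 F [-0.5  0.8  0.3] w 0.094
0.56 (327.9126213592233, 249.11650485436894) 103.0 [-6.9 21.3]
```

View pics/s5.png

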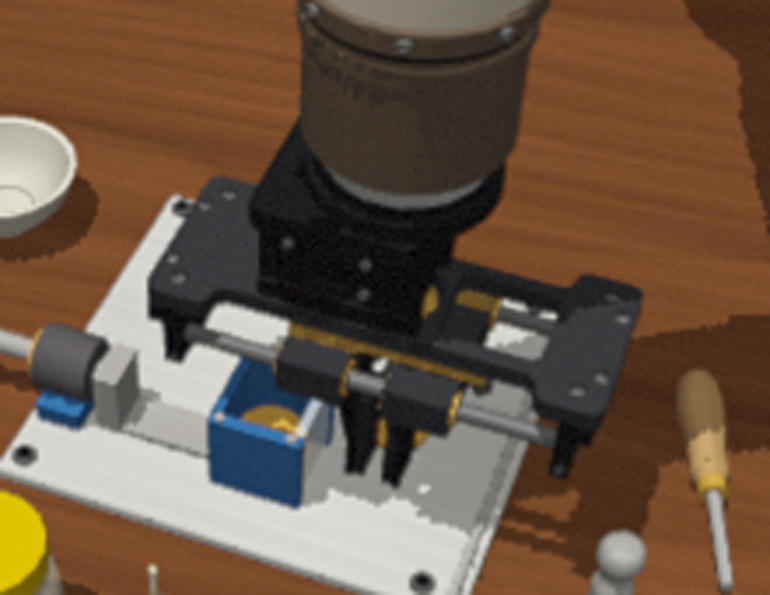

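The blank's gold edge shows between and behind the fingertips (crop (385-415,435)), moving with them, and the magazine is clear. I'll continue.

{"op": "apply_moves", "data": {"moves": [[[0.004,0,0],0],[[0.004,0,0],0],[[0.004,0,0],0],[[0.004,0,0],0],[[0.004,0,0],0]]}}

```text
time_s: 11.15
tcp_pos: [0.5398, 0.1065, 0.01]
ee_rot: [[-0.994, 0.106, -0.0], [0.106, 0.994, 0.0], [0.0, -0.0, -1.0]]
wrist_force: [-0.3, 1.3, -0.1]
gripper_width: 0.092
gripper_force: 0.0
```

{"op": "apply_moves", "data": {"moves": [[[0.003,0,0],0],[[0.002,0,0],0],[[0.002,0,0],0],[[0.002,0,0],0],[[0.001,0,0],0]]}}

```text
time_s: 11.57
tcp_pos: [0.5301, 0.1075, 0.01]
ee_rot: [[-0.994, 0.106, -0.0], [0.106, 0.994, -0.0], [0.0, -0.0, -1.0]]
wrist_force: [-0.7, -0.4, -0.2]
gripper_width: 0.09
gripper_force: 0.0
```

```bash
python3 -c "from h import *; st()"
```

```text
t 11.57 feeder xy [47.  45.7] z 10.0 yaw 83.94 F [-0.7 -0.4 -0.2] w 0.09
```

{"op": "apply_moves", "data": {"moves": [[[0.001,0,0],0],[[0.001,0,0],0],[[0.001,0,0],0],[[0.001,0,0],0],[[0.001,0,0],0]]}}

```text
time_s: 11.98
tcp_pos: [0.5253, 0.108, 0.01]
ee_rot: [[-0.994, 0.106, 0.0], [0.106, 0.994, 0.0], [-0.0, 0.0, -1.0]]
wrist_force: [-0.5, -0.6, -0.6]
gripper_width: 0.092
gripper_force: 0.0
```

{"op": "apply_moves", "data": {"moves": [[[0.001,0,0],0],[[0.001,0,0],0],[[0,0,0],0]]}}

```text
time_s: 12.23
tcp_pos: [0.5236, 0.1084, 0.0102]
ee_rot: [[-0.994, 0.105, 0.001], [0.105, 0.994, 0.0], [-0.001, 0.0, -1.0]]
wrist_force: [0.2, 1.2, 0.1]
gripper_width: 0.09
gripper_force: 0.3
```

```bash
python3 -c "from h import *; st()"
```

```text
t 12.23 feeder xy [47.2 52.3] z 10.2 yaw 83.95 F [0.2 1.2 0.1] w 0.09
```

{"op": "apply_moves", "data": {"moves": [[[0.001,0,0],0],[[0.001,0,0],0],[[0,0,0],0]]}}

```text
time_s: 12.48
tcp_pos: [0.5229, 0.109, 0.0106]
ee_rot: [[-0.994, 0.105, 0.003], [0.105, 0.994, 0.001], [-0.003, 0.002, -1.0]]
wrist_force: [4.2, 0.4, 0.2]
gripper_width: 0.092
gripper_force: 2.0
```

{"op": "apply_moves", "data": {"moves": [[[0.001,0,0],0],[[0.001,0,0],0],[[0,0,0],0]]}}

```text
time_s: 12.73
tcp_pos: [0.5225, 0.1097, 0.0112]
ee_rot: [[-0.995, 0.104, 0.007], [0.104, 0.995, 0.002], [-0.006, 0.003, -1.0]]
wrist_force: [6.8, -1.1, 0.2]
gripper_width: 0.095
gripper_force: 3.5
```

{"op": "apply_moves", "data": {"moves": [[[-0.003,0,0],0],[[-0.006,0,0],0],[[-0.01,0,0],0],[[0,0,-0.02],0],[[0,0,-0.04],0]]}}

```text
time_s: 13.15
tcp_pos: [0.5348, 0.1047, 0.0656]
ee_rot: [[-0.994, 0.107, -0.013], [0.107, 0.994, -0.005], [0.012, -0.007, -1.0]]
wrist_force: [1.1, 0.8, 0.1]
gripper_width: 0.089
gripper_force: 0.0
```

{"op": "apply_moves", "data": {"moves": [[[0,0,-0.04],0],[[0,-0.04,0],0],[[0,-0.04,0],0],[[0,-0.04,0],0],[[0,-0.04,0],0]]}}

```text
time_s: 13.57
tcp_pos: [0.5204, -0.054, 0.11]
ee_rot: [[-0.994, 0.105, -0.002], [0.105, 0.994, 0.0], [0.002, -0.0, -1.0]]
wrist_force: [-0.3, -0.0, 0.8]
gripper_width: 0.096
gripper_force: 0.0
```

{"op": "apply_moves", "data": {"moves": [[[0,-0.04,0],0],[[0,-0.04,0],0],[[0,-0.04,0],0],[[0,-0.04,0],0],[[0,-0.04,0],0]]}}

```text
time_s: 13.98
tcp_pos: [0.4991, -0.2533, 0.1096]
ee_rot: [[-0.994, 0.106, -0.002], [0.106, 0.994, 0.001], [0.003, 0.001, -1.0]]
wrist_force: [0.2, 0.4, 0.1]
gripper_width: 0.09
gripper_force: 0.0
```

Run:
```python
from h import *
st()
for n in("scene","top"):
  p=imaging.capture(n); 
  if n=="top": cv2.imwrite("pics/t6.png",cv2.resize(p["frame"][190:360,205:440],None,fx=3.4,fy=3.4,interpolation=2))
  else: cv2.imwrite("pics/s6.png",cv2.resize(p["frame"][170:320,210:430],None,fx=3.6,fy=3.6,interpolation=2))
  for k in models.cut_out(p,"blank_0"):
    m=k["region"].astype(np.uint8); mo=cv2.moments(m,True); uv=(mo["m10"]/mo["m00"],mo["m01"]/mo["m00"]); print(n,round(k["confidence"],2),np.round(uv,1),mo["m00"],fe(onz(p,uv,.0125)).round(1))
  for t in ("vstop_seat","plunger_face"):
    for k in models.place_of(p,t): print(n,t,round(k["confidence"],2),fe(onz(p,np.array(k["at"])*[640,480],.008 if t[0]=="v" else .034)).round(1))
```

```text
t 13.98 feeder xy [-315.1   38.5] z 109.6 yaw 83.92 F [0.2 0.4 0.1] w 0.09
scene 0.69 [370.9 235.8] 221.0 [48.5 74.8]
scene 0.68 [375.3 226. ] 352.0 [48.6 99. ]
scene 0.5 [328.2 249. ] 96.0 [-6.5 21.7]
scene vstop_seat 0.56 [44.4 76.2]
scene plunger_face 0.76 [-174.7   -1.4]
top 0.77 [259.2 286.8] 370.0 [48.7 77.3]
top 0.75 [299.6 236.7] 390.0 [ 0.3 -0.7]
top vstop_seat 0.83 [47.6 80.2]
top vstop_seat 0.43 [  -9.4 -100.6]
```

View pics/t6.png

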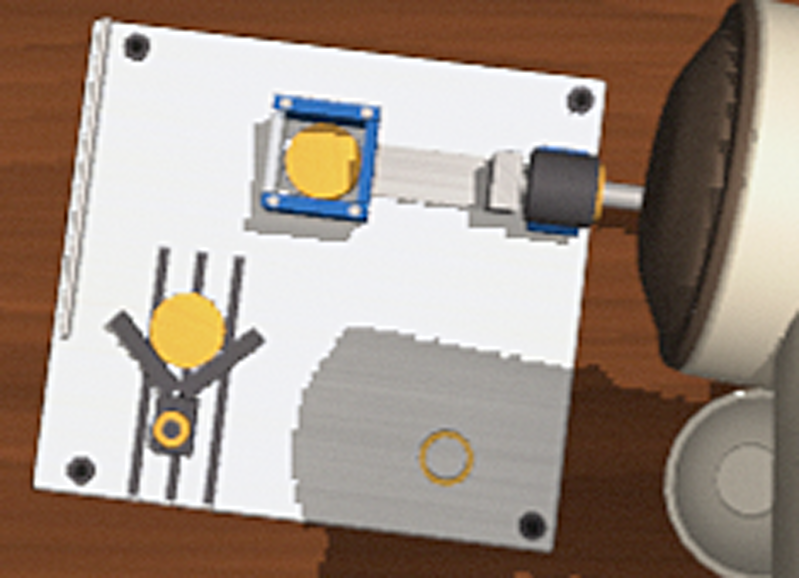

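The blank lies in the V with centre at crop (187,330), touching or very near both walls. I'll measure the gaps numerically.

Run:
```python
from h import *
p=imaging.capture("top"); f=p["frame"]; hsv=cv2.cvtColor(f,cv2.COLOR_BGR2HSV)
m=((hsv[...,1]>110)&(hsv[...,2]>120)).astype(np.uint8); m[:270]=0;m[304:]=0;m[:,:240]=0;m[:,:][:,280:]=0
k,l,s,c=cv2.connectedComponentsWithStats(m); i=1+np.argmax(s[1:,4]); uv=c[i]; C=onz(p,uv,.013)[:2]*1000
print("blank",uv,s[i],C,fe(C/1000))
# gray profiles from the centre along the directions to the walls
g=cv2.cvtColor(f,cv2.COLOR_BGR2GRAY).astype(np.float32); sat=hsv[...,1].astype(np.float32)
for a in(-50,-45,-40,40,45,50):
    th=np.radians(a+90)  # feeder angle about +y (V axis)
    d=np.cos(th)*L+np.sin(th)*N
    rr=np.arange(11,27,1.)
    q=np.array([proj(p,[*((C+d*x)/1000),.013])[0] for x in rr]).astype(np.float32)
    print(a,[int(x) for x in cv2.remap(g,q[:,:1],q[:,1:],1)[:,0]],[int(x) for x in cv2.remap(sat,q[:,:1],q[:,1:],1)[:,0]])
```

```text
blank [259.5104712  286.79319372] [249 276  23  22 382] [498.93457454 112.21183786] [48.33201041 77.19922727]
-50 [196, 197, 198, 193, 156, 83, 81, 92, 95, 95, 94, 91, 98, 159, 213, 246] [168, 170, 172, 176, 154, 65, 31, 13, 11, 10, 15, 16, 13, 7, 2, 2]
-45 [196, 197, 202, 201, 163, 102, 76, 90, 95, 96, 95, 89, 90, 114, 163, 213] [169, 171, 170, 172, 170, 111, 44, 21, 14, 10, 13, 12, 11, 12, 8, 4]
-40 [196, 197, 201, 204, 177, 103, 76, 92, 97, 94, 94, 95, 96, 95, 120, 184] [170, 170, 169, 170, 165, 103, 28, 16, 9, 10, 9, 8, 11, 14, 11, 2]
40 [196, 197, 201, 204, 164, 115, 84, 90, 95, 96, 97, 93, 97, 109, 140, 132] [171, 170, 172, 171, 143, 88, 38, 19, 12, 12, 11, 5, 5, 7, 8, 13]
45 [196, 198, 200, 200, 181, 123, 94, 95, 95, 97, 98, 100, 87, 81, 82, 81] [171, 169, 172, 172, 158, 88, 24, 15, 12, 10, 13, 12, 11, 10, 16, 19]
50 [198, 199, 200, 202, 177, 130, 102, 91, 94, 97, 97, 96, 85, 79, 114, 166] [167, 167, 173, 174, 142, 91, 30, 12, 11, 13, 11, 6, 12, 15, 12, 8]
```

Both sides run from brass straight to dark wall with no bright gap, so the blank is seated against both faces. Handing in.

```bash
python3 -c "from h import *; print(r.finish_job()); st()"
```

```text
the job is handed in; nothing more can be done
None
the job is handed in; nothing more can be done
```

I pressed the plunger home once and it sprang back out; a single blank came out, and I pushed it into the V-stop. In the last picture it shows no gap at either wall, and I handed the job in after about 14 s of robot time, with no verdict returned.

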